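# Hold a rock candy over the jar funnel with tongs

## Task

Set the blue funnel down fully into the neck of the glass candy jar and let go of it. Then take the tongs, close their tips on the red candy without the gripper itself ever touching a candy, lift it off the cooling plate and hold it clear above the middle of the funnel, ready to drop in; finish while still holding it there, within a hand's breadth of the rim. Keep the jar upright and leave the other candies, bottles, bowl and scraper where they are.

Things in the scene. Friction and masses are not known exactly. Their poses are not given: they have to be found in the camera images.
- funnel_grip (a point): blue plastic funnel, 60 g, 67 mm tall: a straight round collar on top (20 mm tall, 60 mm outer diameter, wall 2.5 mm), a cone (17 mm), a tapered spout (30 mm long, 41 mm across at its top, 37 mm at its end). Starts upright, spout down, in the stand; lifts straight out. Point on its axis half-way up the collar: 57 mm above the spout's end, 10 mm below the rim; z up its axis
- stand: plain aluminium tube standing fixed on the table, 58 mm outer and 48 mm inner diameter, 45 mm tall, holding the funnel at the start (the funnel's point is then about 66 mm above the table); origin at the centre of its underside
- jar_mouth (a point): empty clear glass candy jar, loose, 0.4 kg, 90 mm tall, body 84 mm in diameter; neck 56 mm outer, 48 mm inner diameter over the top 18 mm. Point at the centre of its mouth, level with the rim, z up. When the funnel is fully seated its cone rests on the rim, the funnel's point is about 23 mm above this point and the funnel's rim about 33 mm
- tongs_grip (a point): steel spring tongs, 115 g, lying flat; two upright blades with orange grips and tips, joined by a knuckle at the back. Point midway between the grips, near the centre of mass, 13 mm above the underside; x from knuckle to tips, y the way they close, z up. Grips: 26 mm tall (from the underside), 64 mm long, 56 mm over their outsides when open. Knuckle end 117 mm behind, tip ends 108 mm ahead
- tongs_tip (a point): point midway between the two tip pads, 90 mm ahead of the tongs_grip point, 14 mm above the tongs' underside. Each pad is 36 mm long, 20 mm tall (from 4 to 24 mm above the underside) and 4 mm thick; gap between them 54 mm when sprung open
- tongs_left (a joint): angle each blade of the tongs is closed by (both move alike), rad: 0 sprung open (56 mm over the grips), about 0.068 on a 28 mm candy (42 mm over the grips), 0.135 stop. The spring presses outward on each grip with 7 N when open, 8 N on the candy; squeezed lightly, to 50 mm over the grips, the tongs can be carried with their tips still open
- plate: white marble cooling plate, fixed, 120 x 200 mm, 10 mm thick, with three candies in a row along its y, about 68 mm apart, in any order; origin at the centre of its underside
- candy_red_center (a point): disc of hard rock candy, red with a white flower face, 28 mm across, 22 mm tall, 20 g, standing on the cooling plate; point at its centre, 11 mm up, z up
- candy_yellow_center (a point): disc of hard rock candy, yellow with a white flower face, 28 mm across, 22 mm tall, 20 g, standing on the cooling plate; point at its centre, 11 mm up, z up; leave alone
- candy_green_center (a point): disc of hard rock candy, green with a white flower face, 28 mm across, 22 mm tall, 20 g, standing on the cooling plate; point at its centre, 11 mm up, z up; leave alone
- scraper: steel scraper with grey handle, 210 x 90 mm, lying flat, 22 mm tall; leave alone
- bowl: steel bowl, 110 mm across, 50 mm tall; leave alone
- flavour_amber: amber flavour bottle, 44 mm diameter, 120 mm tall; leave alone
- flavour_green: green flavour bottle, 44 mm diameter, 120 mm tall; leave alone
- sprinkle_jar: yellow jar with red cap, 70 mm diameter, 110 mm tall; leave alone
Mind the look-alikes: they are no part of the job. What is shaped like the part that bears tongs_grip but pink or purple is not meant.

How it is judged:
On the way, in this order (a step that is already met when the one before it is completed fails the run):
1. the funnel is seated in the jar's neck and let go (horizontal distance between funnel_grip and jar_mouth below 0.008 m and z of funnel_grip in the frame of jar_mouth between 0.012 and 0.028 m and angle between funnel_grip's own z axis and vertical below 0.12 rad and angle between jar_mouth's own z axis and vertical below 0.08 rad and contact force between funnel and the fingers below 0.1 N), for 0.3 s.
2. the red candy is off the plate, held by the tongs alone (contact force between candy_red and tongs above 0.5 N and contact force between tongs and the fingers above 0.5 N and contact force between candy_red and the fingers below 0.05 N and contact force between each of candy_red, tongs and funnel below 0.05 N and contact force between each of candy_red, tongs and plate below 0.05 N and contact force between tongs and jar below 0.05 N and height (world z) of candy_red_center above 0.05 m), for 0.2 s.
At the end, for the whole second after the job is handed in: Funnel in the jar neck: axes within 8 mm, its point 12-28 mm above the mouth, tilt < 0.12 rad, jar upright, not touched by the gripper. The gripper holds the tongs; the tongs alone hold the red candy, at rest, within 20 mm of the funnel axis, its centre 23-120 mm above the funnel point (all of step 1 and contact force between candy_red and tongs above 0.5 N and contact force between tongs and the fingers above 0.5 N and contact force between candy_red and the fingers below 0.05 N and contact force between each of candy_red, tongs and funnel below 0.05 N and contact force between each of candy_red, tongs and plate below 0.05 N and contact force between tongs and jar below 0.05 N and horizontal distance between candy_red_center and funnel_grip below 0.02 m and z of candy_red_center in the frame of funnel_grip between 0.023 and 0.12 m and linear speed of candy_red below 0.03 m/s and linear speed of jar below 0.02 m/s); the arm keeps its last pose, push and grip.
It fails at once if the gripper touched a candy (contact force between any of candy_red, candy_yellow, candy_green and the fingers above 0.2 N).
It fails at once if another candy was displaced by over 15 mm (distance of any of candy_yellow_center, candy_green_center from where it was at the start of the episode above 0.015 m).
It fails at once if a bystander was displaced by over 30 mm (distance of any of scraper, bowl, flavour_amber, flavour_green, sprinkle_jar from where it was at the start of the episode above 0.03 m).
It fails at once if the jar was tipped (angle between jar_mouth's own z axis and vertical above 0.3 rad).
It also fails if it takes over 72 s, if anything falls off the work surface, if the arm or the gripper's body presses on something with over 40 N, if the wrist force passes 120 N, or if a joint passes its speed limit or range.

## Robot

A 6-joint arm with a two-finger parallel gripper is mounted at the origin on the work surface. World frame = base frame: x ahead of the robot, y to its left, z up, the work surface at z = 0. Lengths are in m, angles in rad, forces in N, time in s.
With the tool pointing down it reaches from about 0.4 to 0.825 m from the base axis. Payload 7 kg.
Tool frame: the origin (TCP) lies on the mounting face of the last link; the fingertips stand 173 mm ahead of it and the grasp point (between the pads) lies robot.grasp_offset ahead of it (robot.grasp_offset is the distance from the TCP to the grasp point, in m); z points along the fingers, y is the line along which they close (so a half turn about z gives the same grasp; the last joint's range is limited). The gripper opens to 85 mm and grips with 20 to 120 N. Pads are 22 mm wide; open, the fingers measure 114 mm over their backs; the gripper's body (76 mm by 85 mm) begins 54 mm behind the grasp point. The pads swing forward as they close: fully open they stand 13 mm farther back than shut.
Start: joints at [1.421, 0.359, 0.012, 0, -1.224, -0.288], TCP at [0.286, 0.611, 0.405] pointing down, gripper open.
Joint ranges: [-3.07, 3.07], [-1.43, 2.12], [-1.02, 1.25], [-3.03, 1.67], [-3.05, -0], [-3.03, 3.03]. Speed limits (rad/s): [2.39, 2.39, 3.01, 3.14, 3.14, 3.14].

## Interface

Orientations are given as a unit quaternion [x, y, z, w].
In Python, from rig import robot, eyes gives the robot as it stands. The module is installed in compiled form; this text tells all that it offers.
- The arm moves only by the shell command python3 -m jog 'ROWS' [OPENING] [FORCE]. ROWS is JSON, a list of rows, each a list of 6 numbers: the shift along the world's x, y, z as a fraction of full scale, then the turn, a rotation vector about the world's x, y, z as a fraction of full scale. In form: [[tx, ty, tz, ax, ay, az], ...]. A call has 1 to 12 rows; each row is the pose to reach, as a shift and turn from the pose commanded when the call began; what a row does not reach only later rows make up. Full scale, the value 1, is 0.3 m for a shift and 45 degrees for a turn. A row lasts 1/8 s, in which the tool goes at most 62.5 mm and 10.7 degrees, less where a joint would pass 70% of its speed; a pose out of reach is approached as far as the arm can. A call with a number of a shift or a turn outside -1 to 1 is refused whole. A call with a gripper value outside its range is refused whole. OPENING is the opening, from 0 (shut) to 1 (fully open), set as the call begins (- or left out, the last holds). The fingers move at their own pace and stop on an object; FORCE is the grip in N (left out, the last holds). Time passes only in rows, so rows that repeat a pose let the fingers close. It gives the time, the measured TCP pose, the force, the opening and the grip force at its end, in the units of the state.
- robot.state(): the state, without advancing time (a new reading comes with each control period).
- eyes.snapshot(name): name is "scene" or "top" or "wrist"; returns the picture (420x560x3 uint8, red, green, blue); there is no depth.
- eyes.camera_model(name): a dict with "mtx" (3x3 intrinsics, pixels), "dist_coeffs" ([k1, k2, p1, p2, k3] as OpenCV has them; the pictures are not rectified), "extrinsics" (4x4, takes a point from world to camera coordinates). Camera axes: x right, y down, z forward; pixel columns grow to the right and rows downward; lengths in m; the calibration is good to about 2 mm. A picture is of the moment at which its call begins: read the wrist's pose just before it. camera_model takes no time and is no camera call; for the wrist camera it gives the pose at the moment of the call.
- robot.close_job(): hands the job in; it is judged then, once.
The state is a dict: "clock": time; "qpos": joint angles; "qd": joint speeds; "joint_torque": joint torques, N m; "tcp_pos": TCP position; "eef_rot": TCP orientation; "force": force on the tool from outside, world axes, zero at the start; "ft_torque": the same for the moment, N m; "gripper_width": finger opening in m; "finger_force": force on a finger pad.
Only numpy, scipy, OpenCV 4.12 (cv2) and the standard library are available. Lean on these libraries where they do the work, as an engineer would, in place of code of your own. Each camera call takes 0.05 s, during which the arm holds its last target. There are 200 camera calls.

## Working session

There is one attempt and no reset: what is moved stays moved. The work goes in short steps, Python scripts to look and compute and a shell command to move; the robot and the scene stay as the last step left them, time stands still between calls to the robot, and variables do not carry over. Pictures are saved under pics/ and viewed, at most 10 in all, crops included, and the job is handed in when it is done.

```bash
mkdir -p pics; cat > h.py <<'E'
import numpy as np, cv2, json
from rig import robot, eyes
from scipy.spatial.transform import Rotation as R
def cam(n):
    m=eyes.camera_model(n); return np.array(m["mtx"],float),np.array(m["dist_coeffs"],float),np.array(m["extrinsics"],float)
def ray(c,uv):
    K,d,E=c; p=cv2.undistortPoints(np.array([[uv]],float),K,d)[0,0]
    Rm=E[:3,:3]; return -Rm.T@E[:3,3], Rm.T@np.array([p[0],p[1],1.])
def onz(c,uv,z):
    o,r=ray(c,uv); return o+r*(z-o[2])/r[2]
def proj(c,P):
    K,d,E=c; return cv2.projectPoints(np.array(P,float).reshape(-1,3),cv2.Rodrigues(E[:3,:3])[0],E[:3,3],K,d)[0][:,0]
def save(n,img): cv2.imwrite("pics/"+n+".png",cv2.cvtColor(img,cv2.COLOR_RGB2BGR))
E
python3 - <<'E'
from h import *
for n in("scene","top"):
    c=cam(n);save(n+"0",eyes.snapshot(n)); print(n,c[0].round(1).tolist(),ray(c,(280,210))[0].round(3))
s=robot.state();print(s,robot.grasp_offset)
E
```

```text
scene [[384.8, 0.0, 279.5], [0.0, 384.8, 210.1], [0.0, 0.0, 1.0]] [1.464 0.294 0.74 ]
top [[394.9, 0.0, 279.2], [0.0, 394.9, 205.7], [0.0, 0.0, 1.0]] [0.353 0.013 1.169]
{'clock': 0.1, 'qpos': array([ 1.42110860e+00,  3.59327637e-01,  1.11803767e-02, -2.91013968e-04,
       -1.22410715e+00, -2.88078454e-01]), 'qd': array([ 0.00121137, -0.00088256,  0.00409065,  0.00309842,  0.00013343,
        0.00010317]), 'joint_torque': array([-2.21677132e-03, -5.84765768e+01,  2.94109851e+01,  6.95472971e+00,
       -3.09524934e-03,  6.87152948e-06]), 'tcp_pos': array([0.2860917 , 0.61119593, 0.40386535]), 'eef_rot': array([ 9.76129556e-01, -2.17187796e-01, -8.60803594e-05,  7.36753929e-04]), 'force': array([ 0.11506562, -0.39872861, -0.23141989]), 'ft_torque': array([-0.03744544,  0.02282663, -0.01519052]), 'finger_force': 0.0, 'gripper_width': 0.0854885040171877} 0.1547
```

View pics/scene0.png

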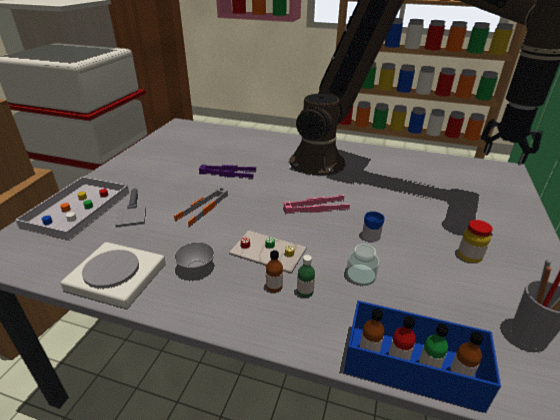

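View pics/top0.png

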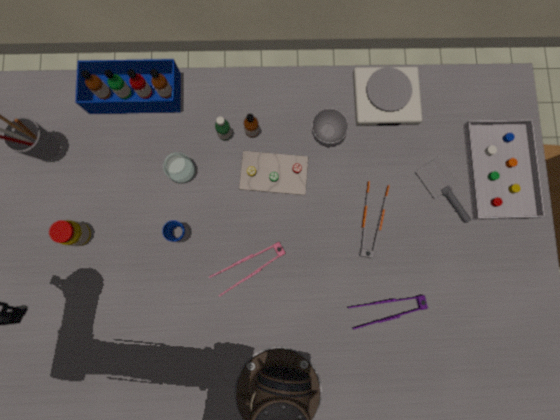

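The top view shows the robot base at the bottom, with world x pointing up and y to the left. Candidates for the tongs, by top-view pixel:
- **Orange (375,215):** this is the one meant.
- **Pink (247,268) and purple (388,312):** look-alikes.

The other targets:
- **Funnel:** the blue ring at (175,231). The blue crate at (130,87) is not it.
- **Jar:** the glass at (180,168), not the steel bowl at (330,127).
- **Red candy:** the red disc on the plate at (297,168). The red dots in the tray at (497,202) and the bottle in the crate are not it.

Next, one close crop with measurements.

```bash
cat > m.py <<'E'
from h import *
c=cam("top");img=np.median([eyes.snapshot("top") for _ in range(4)],0).astype(np.uint8)
hsv=cv2.cvtColor(img,cv2.COLOR_RGB2HSV)
def blobs(name,lo,hi,box,z,amin=5):
    m=cv2.inRange(hsv,lo,hi);k=np.zeros_like(m);x0,y0,x1,y1=box;k[y0:y1,x0:x1]=m[y0:y1,x0:x1]
    n,l,st,ce=cv2.connectedComponentsWithStats(k)
    for i in range(1,n):
        if st[i,4]>=amin: print(name,ce[i].round(1),st[i].tolist(),onz(c,ce[i],z).round(4))
    return k
k=blobs("funnel",(100,80,40),(130,255,255),(150,210,200,255),.076)
h=cv2.convexHull(np.argwhere(k)[:,::-1].astype(np.int32));print(cv2.fitEllipse(h))
blobs("orange",(3,120,80),(18,255,255),(350,175,400,262),.02)
for n,lo,hi in(("red",(170,70,60),(179,255,255)),("red2",(0,70,60),(8,255,255)),("yel",(20,80,60),(32,255,255)),("grn",(50,60,40),(85,255,255))):
    blobs(n,lo,hi,(235,145,312,200),.03)
p=np.float32([[o] for o in [(0,0)]])
for n,a,z in(("plate",(274,172),.01),("jar",(180,168),.09),("amber",(251,117),.12),("green",(221,121),.12),("bowl",(330,127),.05)): print(n,onz(c,a,z).round(3))
crop=cv2.resize(img[110:270,140:410],None,fx=2.9,fy=2.9,interpolation=cv2.INTER_CUBIC);save("crop1",crop)
E
python3 m.py
```

```text
funnel [172.2 230.3] [162, 220, 23, 22, 301] [0.4554 0.2819 0.076 ]
((173.2293243408203, 230.5386505126953), (21.406314849853516, 22.62152099609375), 95.02581024169922)
orange [367.7 186.5] [367, 182, 3, 11, 23] [ 0.5761 -0.2821  0.02  ]
orange [386.7 190.6] [385, 186, 4, 10, 23] [ 0.5624 -0.3384  0.02  ]
orange [364. 216.] [362, 206, 5, 21, 58] [ 0.4878 -0.2657  0.02  ]
orange [381.6 218.9] [379, 210, 6, 20, 44] [ 0.4781 -0.3174  0.02  ]
red2 [296.5 167.9] [292, 163, 10, 11, 66] [ 0.6354 -0.0711  0.03  ]
yel [251.2 170.7] [247, 166, 9, 10, 58] [0.6299 0.0633 0.03  ]
grn [273.6 179.4] [270, 178, 8, 4, 16] [ 0.602  -0.0021  0.03  ]
plate [ 0.629 -0.004  0.01 ]
jar [0.628 0.259 0.09 ]
amber [0.761 0.057 0.12 ]
green [0.751 0.14  0.12 ]
bowl [ 0.752 -0.173  0.05 ]
```

View pics/crop1.png

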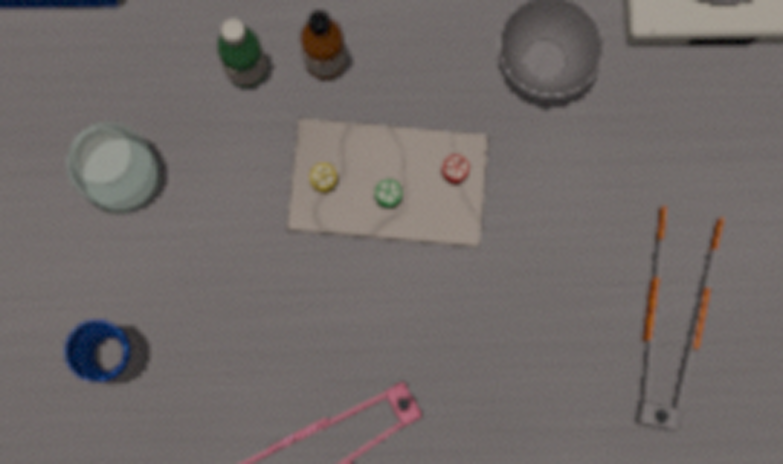

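The crop confirms the choices. The orange-gripped tongs have tips up at crop (660-720,215-235) and the knuckle at (658,415). The blue ring is at (97,351), the jar mouth is near (105,160), and the red candy at (456,168) is the right-hand one in the row. I'll move above the funnel first.

```bash
python3 -m jog '[[0.5,-1,0,0,0,0],[0.5,-1,0,0,0,0],[0.5,-1,0,0,0,0],[0.5,-1,0,0,0,0],[0.5,-1,0,0,0,0],[0.5,-1,0,0,0,0],[0.5,-1,0,0,0,0],[0.5,-1,0,0,0,0],[0.5,-1,0,0,0,0]]' 1 20
python3 - <<'E'
from h import *
s=robot.state();c=cam("wrist");im=eyes.snapshot("wrist");save("w1",im)
print(s["tcp_pos"],R.from_quat(s["eef_rot"]).as_matrix().round(3).tolist(),s["qpos"].round(3),ray(c,(280,210)),proj(c,[[.4554,.283,.076],[.628,.265,.09]]))
hsv=cv2.cvtColor(im,cv2.COLOR_RGB2HSV);m=cv2.inRange(hsv,(100,100,40),(130,255,255))
n,l,st,ce=cv2.connectedComponentsWithStats(m)
i=1+np.argmax(st[1:,4]);h=cv2.convexHull(np.argwhere(l==i)[:,::-1].astype(np.int32));e=cv2.fitEllipse(h);print(e,st[i],onz(c,e[0],.076))
E
```

```text
clock: 1.42
tcp_pos: [0.4358, 0.3121, 0.4046]
eef_rot: [0.976, -0.217, -0.0, 0.0]
force: [-0.2, -0.3, -0.1]
gripper_width: 0.0855
finger_force: 0.0
[0.43584001 0.31213398 0.40459456] [[0.906, -0.423, -0.0], [-0.423, -0.906, -0.0], [-0.0, 0.0, -1.0]] [ 0.987  0.13  -0.294 -0.    -1.147  0.147] (array([0.51081296, 0.27616804, 0.37394466]), array([-0.28892009,  0.10314509, -0.95237293])) [[289.73818074 164.41012536]
 [213.88551541 -64.68907256]]
((294.57855224609375, 163.87843322753906), (65.74639129638672, 67.3300552368164), 176.00314331054688) [ 262  130   66   68 2784] [0.45401848 0.27891881 0.076     ]
```

View pics/w1.png

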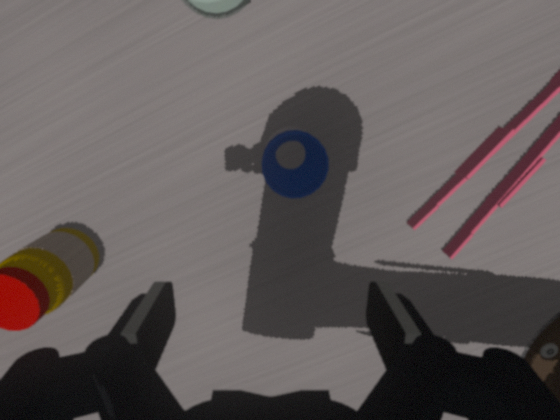

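The wrist view shows the funnel ring at (294,164), which puts it at about (0.454, 0.279). Next I descend and grip it.

```bash
python3 -m jog '[[0.062,-0.105,-0.1,0,0,0],[0.062,-0.105,-0.25,0,0,0],[0.062,-0.105,-0.4,0,0,0],[0.062,-0.105,-0.5,0,0,0],[0.062,-0.105,-0.56,0,0,0],[0.062,-0.105,-0.61,0,0,0],[0.062,-0.105,-0.61,0,0,0],[0.062,-0.105,-0.61,0,0,0]]' 1 20
python3 -m jog '[[0,0,0,0,0,0],[0,0,0,0,0,0],[0,0,0,0,0,0],[0,0,0,0,0,0],[0,0,0,0,0,0],[0,0,0,0,0,0],[0,0,0,0,0,0],[0,0,0,0,0,0]]' 0 25
```

```text
clock: 2.48
tcp_pos: [0.4549, 0.2803, 0.2223]
eef_rot: [0.976, -0.217, 0.0, -0.0]
force: [-0.9, -0.1, 0.0]
gripper_width: 0.0856
finger_force: 0.0
clock: 3.48
tcp_pos: [0.4548, 0.2795, 0.2228]
eef_rot: [0.976, -0.217, 0.0, -0.0]
force: [-1.8, -2.2, 6.8]
gripper_width: 0.0574
finger_force: 25.1
```

```bash
python3 -m jog '[[0,0,0.1,0,0,0],[0,0,0.25,0,0,0],[0.1,0,0.4,0,0,0],[0.2,0,0.5,0,0,0],[0.25,0,0.5,0,0,0],[0.25,0,0.5,0,0,0],[0.25,0,0.5,0,0,0]]' 0 25
python3 - <<'E'
from h import *
s=robot.state();c=cam("wrist");im=eyes.snapshot("wrist")
np.savez("w2.npz",im=im,K=c[0],d=c[1],E=c[2]);t=eyes.snapshot("top");ct=cam("top");sc=eyes.snapshot("scene")
print(s["tcp_pos"],s["gripper_width"],proj(c,[.628,.265,.09]))
u,v=proj(c,[.628,.265,.09])[0].astype(int)
a=cv2.resize(im,(400,300)); x0=max(0,min(u-60,440));y0=max(0,min(v-60,300))
b=cv2.resize(im[y0:y0+120,x0:x0+120],(400,400),interpolation=cv2.INTER_CUBIC)
d=cv2.resize(t[140:200,150:210],(400,400),interpolation=cv2.INTER_CUBIC)
print(x0,y0)
o=np.zeros((600,800,3),np.uint8);o[:400,:400]=b;o[:400,400:]=d;o[400:,:266]=cv2.resize(im,(266,200));o[400:,270:670]=cv2.resize(sc[230:290,310:430],(400,200),interpolation=cv2.INTER_CUBIC)
save("w2",o)
E
```

```text
clock: 4.35
tcp_pos: [0.5291, 0.2795, 0.3704]
eef_rot: [0.976, -0.217, -0.001, 0.001]
force: [0.1, 0.3, -0.4]
gripper_width: 0.0576
finger_force: 27.2
[0.5290533  0.27947014 0.37043472] 0.0575558288787958 [[226.27282915  81.70546996]]
166 21
```

View pics/w2.png

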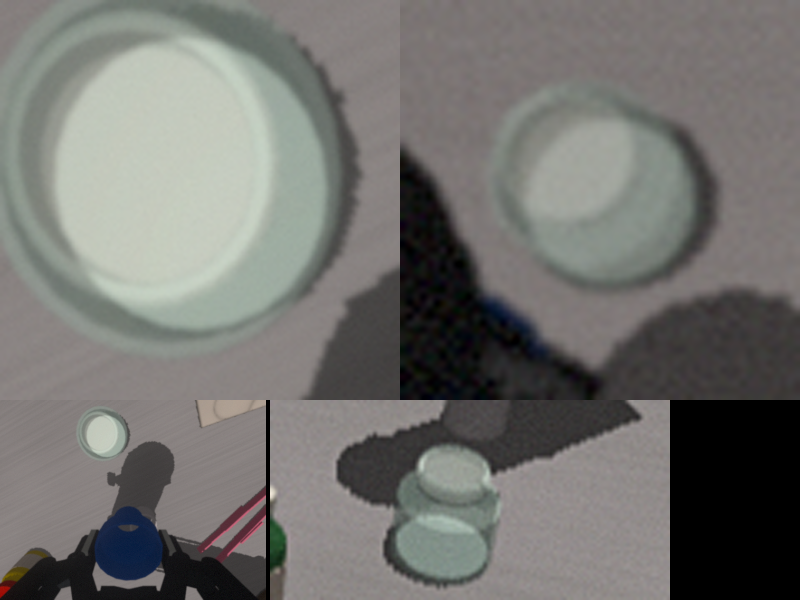

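Wrist crop: the mouth ring is centred near crop (137,158), which is image (207,68). In the top crop the mouth is near image (175,163), and in the scene picture near (364.6,251.6). The funnel hangs straight in the fingers.

```bash
python3 - <<'E'
from h import *
z=np.load("w2.npz");cw=(z["K"],z["d"],z["E"]);im=z["im"]
print(onz(cw,(207.1,68.4),.09),onz(cam("top"),(174.7,163),.09),onz(cam("scene"),(364.6,251.6),.09))
hsv=cv2.cvtColor(im,cv2.COLOR_RGB2HSV);m=cv2.inRange(hsv,(100,100,40),(130,255,255))
ys,xs=np.nonzero(m);print(xs.min(),xs.max(),ys.min(),ys.max(), xs[ys<ys.min()+4].mean())
s=robot.state();Rm=R.from_quat(s["eef_rot"]).as_matrix();g=s["tcp_pos"]+Rm[:,2]*.1547
th=np.linspace(0,6.28,60)
for off in(-.003,0,.003):
  P=g+Rm[:,0]*off+np.c_[.03*np.cos(th),.03*np.sin(th),0*th+.01]; q=proj(cw,P);print(off,q.min(0),q.max(0))
# jar mouth check: neck circle projections
P=np.array([.628,.265,.09])
for r in(.024,.028):
  q=proj(cw,onz(cw,(207.1,68.4),.09)+np.c_[r*np.cos(th),r*np.sin(th),0*th]);print((q.min(0)-[166,21])*3.333,(q.max(0)-[166,21])*3.333)
# body outline at table
E
```

```text
[0.64112604 0.27292462 0.09      ] [0.64240557 0.27360983 0.09      ] [0.65004911 0.27480112 0.09      ]
199 342 223 377 269.984126984127
-0.003 [191.78573215 260.74401196] [341.70793575 386.29809475]
0 [191.19155677 253.39290733] [342.23423998 380.86119235]
0.003 [190.58954208 245.9243546 ] [342.76746661 375.34549795]
[19.54187029 27.33043827] [254.22773306 280.70382958]
[-0.05150408  4.75416519] [273.76574442 300.43215859]
```

```bash
python3 -m jog '[[0.15,-0.01,0,0,0,0],[0.3,-0.015,0,0,0,0],[0.368,-0.018,0,0,0,0],[0.368,-0.018,-0.08,0,0,0],[0.368,-0.018,-0.14,0,0,0],[0.368,-0.018,-0.18,0,0,0],[0.368,-0.018,-0.22,0,0,0],[0.368,-0.018,-0.255,0,0,0],[0.368,-0.018,-0.255,0,0,0]]' 0 25
python3 - <<'E'
from h import *
a=eyes.snapshot("scene");b=eyes.snapshot("wrist");o=np.zeros((400,800,3),np.uint8)
o[:,:400]=cv2.resize(a[190:300,310:420],(400,400),interpolation=cv2.INTER_CUBIC);o[:300,400:]=cv2.resize(b,(400,300));save("s3",o)
E
```

```text
clock: 5.62
tcp_pos: [0.6399, 0.2743, 0.2944]
eef_rot: [0.976, -0.217, -0.0, 0.001]
force: [0.2, -0.4, 0.4]
gripper_width: 0.0573
finger_force: 27.3
```

View pics/s3.png

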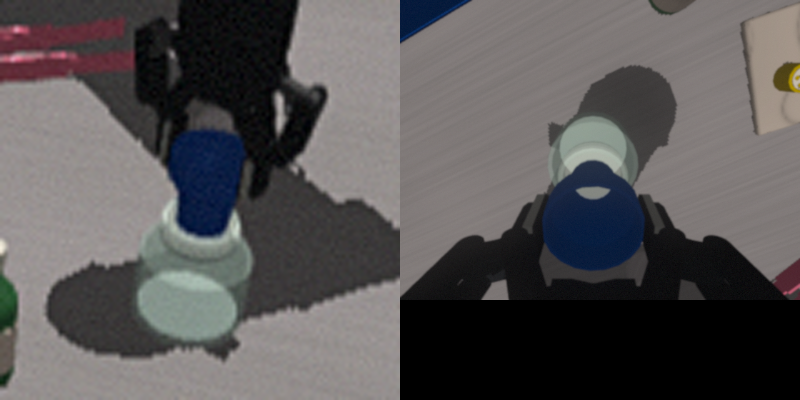

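The spout end is inside the mouth ring at crop (206,235), with no contact force. I'll carry on down, watching the force.

```bash
python3 -m jog '[[0,0,-0.02,0,0,0],[0,0,-0.04,0,0,0],[0,0,-0.06,0,0,0],[0,0,-0.078,0,0,0],[0,0,-0.078,0,0,0]]' 0 25
```

```text
clock: 6.35
tcp_pos: [0.6403, 0.2744, 0.2714]
eef_rot: [0.976, -0.217, 0.0, 0.0]
force: [1.8, -1.1, -2.1]
gripper_width: 0.0575
finger_force: 27.2
```

```bash
python3 -m jog '[[0,0,0,0,0,0],[0,0,0,0,0,0],[0,0,0,0,0,0],[0,0,0,0,0,0],[0,0,0,0,0,0],[0,0,0.1,0,0,0],[0,0,0.25,0,0,0],[0,0,0.4,0,0,0],[-0.15,-0.15,0.45,0,0,0],[-0.3,-0.3,0.45,0,0,0],[-0.3,-0.3,0.45,0,0,0]]' 1
python3 - <<'E'
from h import *
for n in("top","wrist"):
    c=cam(n);im=eyes.snapshot(n);np.savez(n+"_rel.npz",im=im)
    hsv=cv2.cvtColor(im,cv2.COLOR_RGB2HSV);m=cv2.inRange(hsv,(100,100,30),(130,255,255))
    nn,l,st,ce=cv2.connectedComponentsWithStats(m)
    for i in range(1,nn):
        if st[i,4]>100:
            h=cv2.convexHull(np.argwhere(l==i)[:,::-1].astype(np.int32));e=cv2.fitEllipse(h);print(n,e,st[i],[onz(c,e[0],z)[:2].round(4) for z in(.123,.128)])
s=robot.state();print(s["tcp_pos"],s["qpos"].round(2))
save("s4",cv2.resize(eyes.snapshot("scene")[200:300,310:430],(480,400),interpolation=cv2.INTER_CUBIC))
E
```

```text
clock: 7.72
tcp_pos: [0.5474, 0.1817, 0.408]
eef_rot: [0.976, -0.218, 0.0, -0.001]
force: [1.3, 0.3, 0.8]
gripper_width: 0.0854
finger_force: 0.0
top ((130.77882385253906, 87.00144958496094), (68.36671447753906, 123.46350860595703), 92.18714141845703) [  76   59  105   55 2551] [array([0.8544, 0.39  ]), array([0.852 , 0.3882])]
wrist ((112.68270874023438, 155.2054901123047), (77.87750244140625, 86.1637954711914), 112.17787170410156) [  71  116   85   80 3977] [array([0.6398, 0.2709]), array([0.6395, 0.2684])]
[0.54972074 0.18379907 0.40788862] [ 0.66  0.2  -0.2   0.   -1.17  0.47]
```

View pics/s4.png

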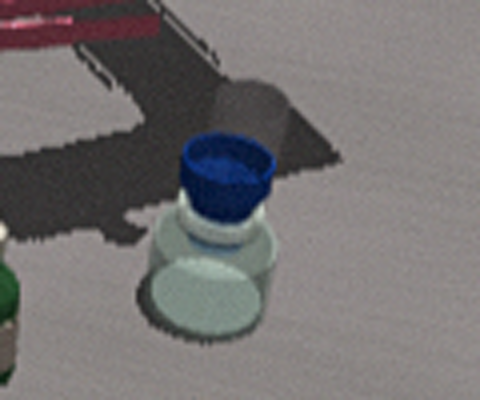

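The funnel's collar sits on the neck at crop (228,160). I'll check its tilt numerically once the arm is clear. Now to the tongs.

```bash
python3 -m jog '[[-0.1,-0.2,0,0,0,0.1],[-0.1,-0.4,0,0,0,0.2],[-0.2,-0.6,0,0,0,0.28],[-0.22,-0.8,0,0,0,0.28],[-0.22,-1,0,0,0,0.28],[-0.22,-1,0,0,0,0.28]]'
python3 -m jog '[[0,-0.2,0,0,0,0],[0,-0.4,0,0,0,0],[0,-0.59,-0.1,0,0,0],[0,-0.59,-0.25,0,0,0],[0,-0.59,-0.25,0,0,0],[0,-0.59,-0.25,0,0,0]]'
cat > t.py <<'E'
from h import *
s=robot.state();c=cam("wrist");im=eyes.snapshot("wrist")
Rm=R.from_quat(s["eef_rot"]).as_matrix();print(s["tcp_pos"],Rm[:,0],s["qpos"].round(2))
hsv=cv2.cvtColor(im,cv2.COLOR_RGB2HSV);m=cv2.inRange(hsv,(3,130,70),(18,255,255))
n,l,st,ce=cv2.connectedComponentsWithStats(m)
for i in range(1,n):
    if st[i,4]>60: 
        h=np.argwhere(l==i)[:,::-1].astype(np.float32);print(ce[i].round(1),st[i],onz(c,ce[i],.02).round(4),cv2.minAreaRect(h))
save("t%d"%int(s["clock"]*10),cv2.resize(im,(560,420)))
ct=cam("top");im=eyes.snapshot("top");hsv=cv2.cvtColor(im,cv2.COLOR_RGB2HSV);m=cv2.inRange(hsv,(100,100,30),(130,255,255))[140:190,150:205]
if m.any():
    h=cv2.convexHull(np.argwhere(m)[:,::-1].astype(np.int32)+np.int32([150,140]));e=cv2.fitEllipse(h);print("funnel top",e,onz(ct,e[0],.123))
cs=cam("scene");im=eyes.snapshot("scene");hsv=cv2.cvtColor(im,cv2.COLOR_RGB2HSV);m=cv2.inRange(hsv,(100,100,30),(130,255,255))[220:270,330:400]
p=np.argwhere(m)[:,::-1]+[330,220];print("scene blue",p.min(0),p.max(0), "L/R y",p[p[:,0]<=p[:,0].min()+1][:,1].mean(),p[p[:,0]>=p[:,0].max()-1][:,1].mean())
th=np.linspace(0,6.28,200)
q=proj(cs,np.array([.6405,.272,.123])+np.c_[.03*np.cos(th),.03*np.sin(th),0*th]);print("pred rim",q.min(0),q.max(0),"L/R y",q[q[:,0].argmin()],q[q[:,0].argmax()])
E
python3 t.py; ls pics
```

```text
clock: 8.62
tcp_pos: [0.4849, -0.1187, 0.4064]
eef_rot: [0.994, -0.111, -0.0, 0.0]
force: [0.7, 0.5, -0.3]
gripper_width: 0.0852
finger_force: 0.0
clock: 9.38
tcp_pos: [0.4857, -0.292, 0.333]
eef_rot: [0.994, -0.108, 0.0, 0.0]
force: [0.2, 0.5, 1.1]
gripper_width: 0.0851
finger_force: 0.0
[ 0.48566463 -0.29203907  0.33297972] [ 9.76741312e-01 -2.14419826e-01  7.40603898e-04] [-0.2   0.24 -0.33  0.   -1.    1.55]
[236.6  98.5] [232  75  10  48 294] [ 0.5745 -0.2854  0.02  ] ((236.60415649414062, 98.44747161865234), (47.34308624267578, 6.237331867218018), 85.03025817871094)
[309.4  99.3] [304  76  11  47 284] [ 0.5616 -0.3416  0.02  ] ((309.4197998046875, 98.93173217773438), (6.309427261352539, 46.619659423828125), 6.709836483001709)
[242.6 206.3] [238 172  10  72 372] [ 0.4867 -0.2686  0.02  ] ((242.78018188476562, 207.4824981689453), (71.29837799072266, 5.738802433013916), 86.42366790771484)
[301.7 206.8] [297 172  11  72 381] [ 0.4752 -0.319   0.02  ] ((301.5394287109375, 207.5031280517578), (5.90207576751709, 71.33126068115234), 4.5377726554870605)
funnel top ((171.67596435546875, 160.81680297851562), (20.78839111328125, 21.893892288208008), 100.546630859375) [0.63983806 0.27385402 0.123     ]
scene blue [355 233] [378 255] L/R y 241.38888888888889 241.53846153846155
pred rim [354.00745917 232.40216604] [377.42453193 246.65301727] L/R y [354.00745917 238.12326427] [377.42453193 240.90864797]
crop1.png
s3.png
s4.png
scene0.png
t93.png
top0.png
w1.png
w2.png
```

Wrist readings: grips at (243,206) and (302,207), tips at (237,98) and (309,99). The tongs are at about (0.482,-0.294) with yaw about -12.7°, aligned with the tool. Descending.

```bash
python3 -m jog '[[-0.012,-0.007,-0.1,0,0,0],[-0.012,-0.007,-0.25,0,0,0],[-0.012,-0.007,-0.38,0,0,0],[-0.012,-0.007,-0.46,0,0,0],[-0.012,-0.007,-0.5,0,0,0],[-0.012,-0.007,-0.53,0,0,0],[-0.012,-0.007,-0.53,0,0,0],[-0.012,-0.007,-0.53,0,0,0]]' 1 20
python3 -m jog '[[0,0,0,0,0,0],[0,0,0,0,0,0],[0,0,0,0,0,0],[0,0,0,0,0,0],[0,0,0,0,0,0],[0,0,0,0,0,0]]' 0.57 20
```

```text
clock: 10.52
tcp_pos: [0.481, -0.2948, 0.1737]
eef_rot: [0.994, -0.109, 0.001, 0.0]
force: [-1.0, 0.4, 0.4]
gripper_width: 0.0854
finger_force: 0.0
clock: 11.28
tcp_pos: [0.481, -0.2949, 0.1738]
eef_rot: [0.994, -0.109, 0.001, 0.0]
force: [-1.5, 1.2, 5.6]
gripper_width: 0.0489
finger_force: 9.1
```

```bash
python3 -m jog '[[0,0,0.08,0,0,0],[0,0,0.18,0,0,0],[0.05,0.1,0.27,0,0,0.07],[0.1,0.3,0.27,0,0,0.14],[0.15,0.5,0.27,0,0,0.21],[0.213,0.65,0.27,0,0,0.276],[0.213,0.746,0.27,0,0,0.276],[0.213,0.746,0.27,0,0,0.276],[0.213,0.746,0.27,0,0,0.276],[0.213,0.746,0.27,0,0,0.276]]'
cat > k.py <<'E'
from h import *
s=robot.state();c=cam("wrist");im=eyes.snapshot("wrist")
Rm=R.from_quat(s["eef_rot"]).as_matrix();print(s["tcp_pos"],Rm[:,0].round(3),s["finger_force"])
hsv=cv2.cvtColor(im,cv2.COLOR_RGB2HSV)
for nm,lo,hi in(("or",(5,130,70),(18,255,255)),("red",(0,110,60),(4,255,255)),("red",(172,110,60),(179,255,255)),("g",(50,80,40),(85,255,255))):
  m=cv2.inRange(hsv,lo,hi);n,l,st,ce=cv2.connectedComponentsWithStats(m)
  for i in range(1,n):
    if st[i,4]>60: print(nm,ce[i].round(1),st[i],onz(c,ce[i],.032).round(4))
save("k",im)
E
python3 k.py
```

```text
clock: 12.52
tcp_pos: [0.5443, -0.0717, 0.2538]
eef_rot: [1.0, -0.001, -0.0, 0.0]
force: [-0.9, 0.5, -0.4]
gripper_width: 0.049
finger_force: 7.2
[ 0.54426544 -0.07171837  0.25378193] [ 1.    -0.002 -0.   ] 7.232812196016312
or [207.   78.7] [ 194   22   26  115 1957] [ 0.6384 -0.0394  0.032 ]
or [336.9  80.7] [ 323   23   29  115 2102] [ 0.6373 -0.108   0.032 ]
or [217.  307.1] [ 207  238   20  140 1705] [ 0.4985 -0.0373  0.032 ]
or [323.7 307.4] [ 314  240   21  138 1700] [ 0.4981 -0.1077  0.032 ]
red [271.2  85.6] [247  59  51  55 802] [ 0.6349 -0.0733  0.032 ]
red [271.6  86.5] [267  82  10  10  88] [ 0.6345 -0.0735  0.032 ]
red [144.1 405.6] [125 391  33  29 458] [0.4124 0.0221 0.032 ]
g [156.1 130.2] [123 109  57  50 987] [ 0.6121 -0.0097  0.032 ]
g [146.  133.7] [142 129   9  10  75] [ 0.6102 -0.0039  0.032 ]
```

View pics/k.png

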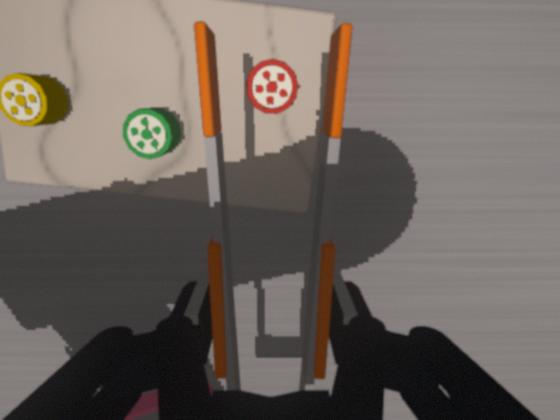

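The red candy face is at (271.5,86.5), between the tip pads at (207,79) and (337,81). Green is clear at (147,132). Next I compute the remaining offset.

```bash
python3 - <<'E'
from h import *
c=cam("wrist")
print("pads",[onz(c,p,.102) for p in((207,78.7),(336.9,80.7))],"red",onz(c,(271.5,86.5),.032))
print("pad ends",[onz(c,p,.104) for p in((202,23),(346,25),(208,136),(334,136))])
E
```

```text
pads [array([ 0.63428126, -0.05175814,  0.102     ]), array([ 0.63354848, -0.09519198,  0.102     ])] red [ 0.63448922 -0.07350656  0.032     ]
pad ends [array([ 0.65050566, -0.05150994,  0.104     ]), array([ 0.64983543, -0.09674998,  0.104     ]), array([ 0.61570886, -0.05133062,  0.104     ]), array([ 0.61559994, -0.09486816,  0.104     ])]
```

The tip midpoint is (0.634,-0.0735), already on the candy. Straight down, then squeeze.

```bash
python3 -m jog '[[0,0,-0.06,0,0,0],[0,0,-0.12,0,0,0],[0,0,-0.17,0,0,0],[0,0,-0.2,0,0,0],[0,0,-0.22,0,0,0],[0,0,-0.22,0,0,0],[0,0,-0.22,0,0,0]]'
python3 -m jog '[[0,0,0,0,0,0],[0,0,0,0,0,0],[0,0,0,0,0,0],[0,0,0,0,0,0],[0,0,0,0,0,0],[0,0,0,0,0,0],[0,0,0,0,0,0]]' 0 30
python3 k.py
```

```text
clock: 13.45
tcp_pos: [0.5447, -0.0708, 0.1882]
eef_rot: [1.0, -0.0, 0.0, -0.0]
force: [-1.6, 0.5, -0.7]
gripper_width: 0.0487
finger_force: 7.2
clock: 14.32
tcp_pos: [0.5446, -0.0709, 0.1879]
eef_rot: [1.0, -0.001, 0.0, 0.0]
force: [1.2, 0.4, 0.7]
gripper_width: 0.0411
finger_force: 33.8
[ 0.5445838  -0.07087039  0.18785275] [ 1.    -0.001  0.   ] 33.76272326015169
or [227.1  79.2] [ 218   23   19  114 1677] [ 0.6347 -0.057   0.032 ]
or [318.8  80.4] [ 308   24   22  114 1733] [ 0.6342 -0.0887  0.032 ]
or [226.4 305.1] [ 220  235   13  141 1605] [ 0.5441 -0.0529  0.032 ]
or [314.6 305.6] [ 308  237   15  139 1618] [ 0.5439 -0.0909  0.032 ]
red [272.4  78.3] [ 234   37   79   84 1928] [ 0.6349 -0.0726  0.032 ]
red [264.6  61.5] [259  56  12  13 116] [ 0.6402 -0.07    0.032 ]
red [287.2  65.7] [282  60  12  12 114] [ 0.6389 -0.0777  0.032 ]
red [273.2  80.2] [265  72  17  17 233] [ 0.6343 -0.0729  0.032 ]
red [254.1  83. ] [249  78  11  12 109] [ 0.6334 -0.0663  0.032 ]
red [289.9  89.7] [285  84  11  12 106] [ 0.6312 -0.0787  0.032 ]
red [270.1 100.1] [265  95  11  11 105] [ 0.6278 -0.0718  0.032 ]
g [106.2 143.7] [  52  112   92   75 2738] [ 0.6128 -0.0116  0.032 ]
g [ 82.5 132.5] [ 77 127  11  12  91] [ 0.6169 -0.0035  0.032 ]
g [101.7 144.9] [ 96 140  12  11  87] [ 0.6124 -0.0099  0.032 ]
g [ 68.1 146.5] [ 63 142  11  10  88] [0.6119 0.0027 0.032 ]
g [ 86.3 150.9] [ 79 143  16  16 192] [ 0.6102 -0.0038  0.032 ]
g [ 99.2 165.1] [ 94 160  11  11  86] [ 0.6049 -0.0077  0.032 ]
g [ 78.8 166.2] [ 74 162  10  10  80] [6.046e-01 1.000e-04 3.200e-02]
```

View pics/k.png

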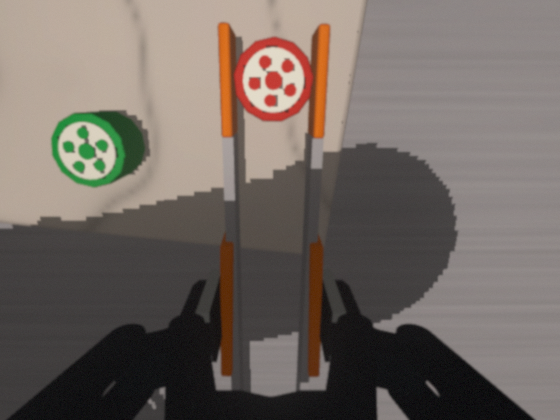

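The candy is clamped between the pads at (272,79) with green untouched at (88,150). Lift, then carry.

```bash
python3 -m jog '[[0,0,0.04,0,0,0],[0,0,0.1,0,0,0],[0,0,0.17,0,0,0],[0,0,0.25,0,0,0],[0,0,0.34,0,0,0],[0,0,0.43,0,0,0],[0,0,0.51,0,0,0],[0,0,0.56,0,0,0],[0,0,0.57,0,0,0],[0,0,0.57,0,0,0],[0,0,0.57,0,0,0]]'
python3 -m jog '[[0,0.05,0,0,0,0],[0,0.13,0,0,0,0],[0,0.23,0,0,0,0],[0,0.33,0,0,0,0],[0,0.43,0,0,0,0],[0,0.53,0,0,0,0],[0,0.63,0,0,0,0],[0,0.73,0,0,0,0],[0,0.82,0,0,0,0],[0,0.88,0,0,0,0],[0,0.9,0,0,0,0]]'
python3 -m jog '[[0.005,0.06,0,0,0,0],[0.01,0.13,0,0,0,0],[0.018,0.2,0,0,0,0],[0.018,0.24,0,0,0,0],[0.018,0.255,0,0,0,0],[0.018,0.255,0,0,0,0],[0.018,0.255,0,0,0,0],[0.018,0.255,0,0,0,0],[0.018,0.255,0,0,0,0]]'
python3 - <<'E'
from h import *
s=robot.state();c=cam("wrist");im=eyes.snapshot("wrist");print(s["tcp_pos"],s["finger_force"],s["gripper_width"])
sc=eyes.snapshot("scene");o=np.zeros((400,800,3),np.uint8)
o[:,:400]=cv2.resize(sc[180:300,310:430],(400,400),interpolation=cv2.INTER_CUBIC);o[:300,400:]=cv2.resize(im,(400,300))
hsv=cv2.cvtColor(im,cv2.COLOR_RGB2HSV)
m=cv2.inRange(hsv,(0,110,60),(4,255,255))[:150,200:350];p=np.argwhere(m)[:,::-1]+[200,0]
if len(p): print("red",(p.min(0)+p.max(0))/2,onz(c,(p.min(0)+p.max(0))/2,.032+.171))
m=cv2.inRange(hsv,(100,100,30),(130,255,255))[:250,150:400];p=np.argwhere(m)[:,::-1]+[150,0]
if len(p): 
  h=cv2.fitEllipse(cv2.convexHull(p.astype(np.int32)));print("blue",h,onz(c,h[0],.123),p.min(0),p.max(0))
save("end",o)
E
```

```text
clock: 15.75
tcp_pos: [0.5442, -0.0709, 0.3578]
eef_rot: [1.0, -0.001, -0.001, 0.0]
force: [-1.1, 0.3, -1.0]
gripper_width: 0.0414
finger_force: 33.7
clock: 17.12
tcp_pos: [0.5443, 0.2002, 0.3584]
eef_rot: [1.0, 0.0, -0.0, 0.0]
force: [0.4, -1.5, -1.0]
gripper_width: 0.041
finger_force: 33.7
clock: 18.25
tcp_pos: [0.5499, 0.2753, 0.359]
eef_rot: [1.0, -0.001, 0.0, -0.0]
force: [-0.5, -1.0, -1.2]
gripper_width: 0.0408
finger_force: 33.6
[0.54989986 0.27529252 0.35895076] 33.64657758269459 0.04083750286903446
red [273.  84.] [0.63837788 0.27328954 0.203     ]
blue ((271.54718017578125, 87.69339752197266), (95.04802703857422, 112.12445831298828), 1.7020667791366577) [0.64007468 0.27356656 0.123     ] [237  33] [309 142]
```

View pics/end.png

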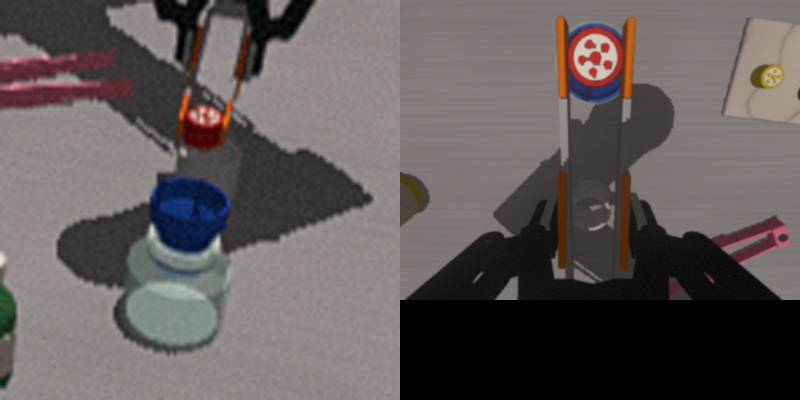

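The candy sits in the tips centred above the blue funnel (wrist centre (273,84) against (271.5,88)), about 8 cm above the funnel point. The funnel is seated upright, so I'm handing in.

```bash
python3 -c "
from h import *
print(robot.close_job())"
```

```text
the job is handed in; nothing more can be done
None
```

I seated the blue funnel in the jar neck and let go of it, and handed the job in with the tongs holding the red candy about 8 cm above the funnel's grip point, roughly 2 mm off its axis; no verdict was returned.

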